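# Turn the trolley wheel until its valve is at the top

## Robot

A 6-joint arm with a two-finger parallel gripper is mounted at the origin on the work surface. World frame = base frame: x ahead of the robot, y to its left, z up, the work surface at z = 0. Lengths are in mm, angles in rad, forces in N, time in s.
With the tool pointing down it reaches from about 350 to 875 mm from the base axis. Payload 15.5 kg.
Tool frame: the origin (TCP) lies where the fingers leave the gripper's body, on its centre line; the fingertips stand 73 mm ahead of it and the grasp point (between the pads) lies 54 mm ahead of it (robot.tcp_to_tips is the distance from the TCP to the fingertips, in mm); z points along the fingers, x is the direction in which the jaws open and shut, and the axes are right-handed (so a half turn about z gives the same grasp; the last joint's range is limited). The gripper opens to 85 mm and grips with 20 to 120 N. Pads are 22 mm wide; open, the fingers measure 114 mm over their backs; the gripper's body (76 mm by 85 mm) begins 54 mm behind the grasp point. The pads swing forward as they close: fully open they stand 13 mm farther back than shut.
Start: joints at [1.058, 0.494, 1.345, -0, 1.302, -0.096], TCP at [253.59, 571.244, 303.877] pointing down, gripper open.
Joint ranges: [-2.91, 2.91], [-0.82, 2.16], [0.22, 2.67], [-1.22, 4.37], [0.12, 2.79], [-3.08, 3.08]. Speed limits (rad/s): [1.89, 1.89, 2.57, 3.01, 3.01, 3.01].

## Interface

Orientations are given as a unit quaternion [w, x, y, z].
In Python, from cell import robot gives the robot as it stands. The module is installed in compiled form; this text tells all that it offers.
- The arm moves only by the shell command python3 -m crank 'ROWS'. ROWS is JSON, a list of rows, each a list of 7 numbers: the turn, a rotation vector about the tool's x, y, z in rad, then the shift along the tool's x, y, z in mm, then the opening, from 0 (shut) to 1 (fully open). In form: [[wx, wy, wz, tx, ty, tz, jaw], ...]. A call has 1 to 12 rows; each row shifts and turns the commanded pose from where the row before left it, along the tool's axes as they then stand; what a row does not reach is not made up. A row lasts 1/10 s, in which the tool goes at most 50 mm and 8.59 degrees, less where a joint would pass 70% of its speed; a pose out of reach is approached as far as the arm can. A call is refused whole if a number of a shift passes 50 or a number of a turn 0.15, either way. A call with a gripper value outside its range is refused whole. The fingers move at their own pace and stop on an object; the grip force is fixed at half the most. Time passes only in rows, so rows that do not move let the fingers close. It gives the time, the measured TCP pose, the force and the opening at its end, in the units of the state.
- robot.observe(): the state, without advancing time (a new reading comes with each control period).
- robot.read_camera(name): name is "side" or "top" or "wrist"; returns (picture, depth): 384x512x3 uint8, red, green, blue; 384x512 float32, mm along the optical axis (not along the pixel's ray), 0 where there is no reading.
- robot.camera_info(name): a dict with "camera_matrix" (3x3 intrinsics, pixels), "world_to_cam" (4x4, takes a point from world to camera coordinates). Camera axes: x right, y down, z forward; pixel columns grow to the right and rows downward; lengths in mm; the calibration is good to about 2 mm. A picture is of the moment at which its call begins: read the wrist's pose just before it. camera_info takes no time and is no camera call; for the wrist camera it gives the pose at the moment of the call.
- robot.finish_job(): hands the job in, once; it reports no verdict.
The state is a dict: "t": time; "joints": joint angles; "qd": joint speeds; "tau": joint torques, N m; "eef_pos": TCP position; "eef_rot": TCP orientation; "force": force on the tool from outside, world axes, zero at the start; "torque": the same for the moment, N m; "grip_width": finger opening in mm.
Only numpy, scipy, OpenCV 4.12 (cv2) and the standard library are available. Lean on these libraries where they do the work, as an engineer would, in place of code of your own. Each camera call takes 0.05 s, during which the arm holds its last target. There are 200 camera calls.

## Task

The air-tyred wheel of the test-set trolley is on the tilting work-holder and its tyre valve has to be at the very top, straight above the axle (twelve o'clock), so that it can be checked with the gauge. Push the wheel round gently with the fingertips on its spokes, one spoke after another: push a spoke part of the way, come out, go in again behind the next spoke and push on until the valve is at the top, then take the hand away. Do not grip the spokes or push on the valve stem, and leave the work-holder and the things on the bench where they are.

Things in the scene. Friction and masses are not known exactly. Their poses are not given: they have to be found in the camera images.
- stand: grey steel work-holder, loose on the bench (6 kg). Origin on the bench straight below the wheel's centre; x level, away from the robot within 0.3 rad, y left, z up. Base plate 18 mm high, x -90 to 160, y +-110 mm; column and knuckle behind the wheel at x 71, nothing before it. It leans the wheel back 42 degrees: the top is farther from the robot, the face looks to -x and 42 degrees upward
- axle (a point): centre of the wheel, on the axle, midway through its thickness, 165 mm above the bench; axes as the stand's. Wheel: 300 mm outside diameter, black tyre 45 mm thick, rim's inner surface at radius 97 mm
- wheel (a joint): angle of the wheel, rad: 0 (or whole turns) with the valve at the top, growing anticlockwise seen from the robot (from the top the valve goes to the stand's +y side). Turns endlessly both ways; starts at 1.9 to 4.4 (valve in the lower part); steady bearing drag of 0.22 N m (4 N at mid-spoke), stays where it is left
- spokes: hub and 5 aluminium spokes, turning with the wheel. Origin: wheel's centre; z to the valve, x along the axle away from the robot. Hub 54 mm thick, its nut 44 mm before the wheel's middle plane. Spokes radial, 16 mm wide, 22 mm deep about the middle plane, free from radius 35 to 89 mm, at 36, 108, 180, 252, 324 degrees from the valve; openings between them go right through
- valve: tyre valve: straight stem 38 mm long, 11 mm thick (brass, black rubber foot, black cap) in the wheel's middle plane, standing from the rim in towards the hub, in the middle of one opening between spokes. Origin at its root on the rim, 97 mm from the wheel's centre
- gauge: bystander: round tyre-pressure gauge lying on its back, 56 mm in diameter, 26 mm high, with a brass stub 70 mm long to its -x; origin under the dial's centre
- spanner: bystander: open-ended steel spanner 170 mm long, lying flat along its x axis
- multimeter: bystander: black hand-held multimeter lying flat, 155 x 78 mm, 45 mm high; origin centre of underside
- tray: bystander: open grey plastic tray with nuts and washers, 100 x 75 mm, 32 mm high; origin centre of underside

How it is judged:
By the outcome, as a careful person would: the job done as asked, in the order asked, and still so for the second after the job is handed in, with the robot touching nothing.
It also fails if it takes over 61 s, if anything falls off the work surface, if the arm or the gripper's body presses on something with over 40 N, if the wrist force passes 120 N, or if a joint passes its speed limit or range.

## Working session

There is one attempt and no reset: what is moved stays moved. The work goes in short steps, Python scripts to look and compute and a shell command to move; the robot and the scene stay as the last step left them, time stands still between calls to the robot, and variables do not carry over. Pictures are saved under pics/ and viewed, about 8 in all and at most 12, crops included, and the job is handed in when it is done.

```bash
mkdir -p pics; cat > h.py <<'E'
import numpy as np, cv2
from cell import robot
from scipy.spatial.transform import Rotation as R
def snap(n,f):
    info=robot.camera_info(n); p,d=robot.read_camera(n)
    cv2.imwrite(f'pics/{f}.png',p[:,:,::-1]); np.savez(f'pics/{f}.npz',p=p,d=d,K=info['camera_matrix'],T=info['world_to_cam']); return p,d,np.array(info['camera_matrix']),np.array(info['world_to_cam'])
def cloud(d,K,T):
    v,u=np.indices(d.shape); P=np.stack([(u-K[0,2])*d/K[0,0],(v-K[1,2])*d/K[1,1],d],-1)
    return (P-T[:3,3])@T[:3,:3]
def proj(X,K,T):
    c=np.asarray(X)@T[:3,:3].T+T[:3,3]; q=c@K.T; return q[...,:2]/q[...,2:]
E
python3 - <<'E'
from h import *
print(robot.observe())
ims=[]
for n in('side','top'):
    p,d,K,T=snap(n,n+'0'); print(n,K.tolist(),np.round(np.linalg.inv(T),3).tolist()); 
E
```

```text
{'t': 0.0, 'joints': array([ 1.05752384e+00,  4.94192769e-01,  1.34610451e+00,  1.46776568e-05,
        1.30250597e+00, -9.55062703e-02]), 'qd': array([-2.51829610e-03,  7.28947908e-05, -1.29623182e-03, -5.04355802e-04,
        1.28407294e-03, -5.08242827e-04]), 'tau': array([ 2.07186262e-03, -8.82145786e+01, -3.83869100e+01,  1.21576859e-04,
        9.92550486e-03,  8.13751626e-06]), 'eef_pos': array([253.44402599, 571.02242582, 303.30325986]), 'eef_rot': array([ 2.73784275e-04,  8.38368309e-01,  5.45103855e-01, -5.39889542e-04]), 'force': array([ 0.17535365, -0.75747788, -0.17385651]), 'torque': array([-0.01356075,  0.00257748, -0.00444953]), 'grip_width': 85.73578892452485}
side [[466.0049207431652, 0.0, 259.41590070990725], [0.0, 466.0049207431652, 192.77059531913784], [0.0, 0.0, 1.0]] [[0.849, 0.347, -0.4, 1118.793], [0.529, -0.561, 0.637, -712.681], [-0.003, -0.752, -0.659, 941.954], [0.0, 0.0, 0.0, 1.0]]
top [[489.1708468676159, 0.0, 248.09775524137257], [0.0, 489.1708468676159, 200.47477006559706], [0.0, 0.0, 1.0]] [[0.027, -0.983, 0.184, 415.979], [-1.0, -0.03, -0.01, 56.681], [0.015, -0.184, -0.983, 1364.85], [0.0, 0.0, 0.0, 1.0]]
```

View pics/side0.png

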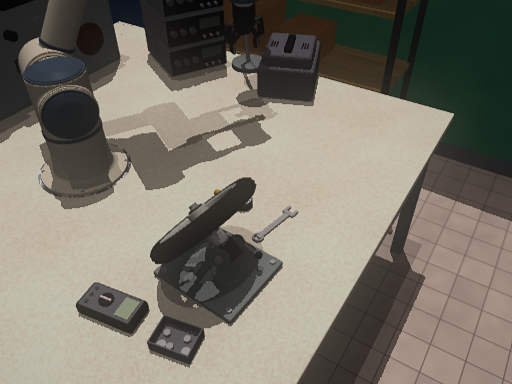

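View pics/top0.png

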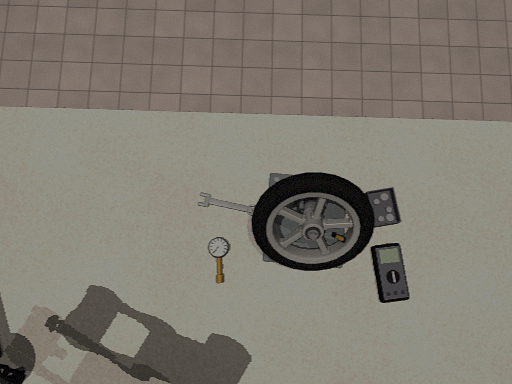

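The side view shows the wheel from behind. The top view shows the wheel face centred near (313,222), with the valve probably near (338,237). Next I'll fit the wheel pose and make a rectified face view.

```bash
cat >> h.py <<'E'
a=np.radians(42)
def frame(q):  # cx,cy,yaw -> origin, M columns: axle(away), y(left), up-in-plane
    Y=R.from_euler('z',q[2]).as_matrix()
    return np.array([q[0],q[1],165.]), Y@np.array([[np.cos(a),0,np.sin(a)],[0,1,0],[-np.sin(a),0,np.cos(a)]])
def face(p,K,T,q,S=3,h=0):
    # rectified view from robot: image right = -y, up = up
    g=np.arange(-160,160,1/S*1.0); 
    rr,cc=np.meshgrid(-g,-g,indexing='ij'); O,M=frame(q)
    X=O+np.stack([0*rr+h,cc,rr],-1)@M.T
    m=proj(X,K,T).astype(np.float32); return cv2.remap(p,m[...,0],m[...,1],cv2.INTER_CUBIC)
E
python3 - <<'E'
from h import *
from scipy.optimize import least_squares
z=np.load('pics/top0.npz');p,d,K,T=z['p'],z['d'],z['K'],z['T']
C=cloud(d,K,T); m=np.zeros(d.shape,bool); m[165:275,245:380]=1
m&=(p.max(2)<45)&(C[...,2]>70)&(d>0); P=C[m]; print(len(P),P.min(0),P.max(0))
def f(q):
    O,M=frame(q); L=(P-O)@M; r=np.hypot(L[:,1],L[:,2]); return np.hypot(r-127.5,L[:,0])-22.5
s=least_squares(f,[P[:,0].mean(),P[:,1].mean(),0],loss='soft_l1',f_scale=3); print(s.x,np.abs(s.fun).mean(),np.median(s.fun))
q=s.x; np.save('q.npy',q)
im=face(p,K,T,q,2)[:,:,::-1].copy()
for k in range(0,360,30):
    e=(int(320-200*np.sin(np.radians(k))),int(320-200*np.cos(np.radians(k)))); cv2.circle(im,e,2,(0,255,0),-1)
cv2.imwrite('pics/face0.png',im[20:620,20:620])
# polar profile of middle plane at r=62 and valve radius
O,M=frame(q)
for n in['gauge']:pass
B=(C[...,2]>12)&(d>0)
print(proj(O,K,T))
for nm,(u,v) in dict(gauge=(218,247),stub=(220,280),mm=(390,273),tray=(383,208),spl=(203,200),spr=(250,210)).items(): print(nm,C[v,u].round())
E
```

```text
4371 [ 479.12834702 -262.35878301   70.22522046] [691.46452528  33.98349709 286.66625027]
[ 5.85234890e+02 -1.16040735e+02 -6.58580068e-02] 6.25914572340647 0.3354300811715909
[312.31135832 224.41359608]
gauge [535. 122.  28.]
stub [446. 113.  22.]
mm [ 477. -343.   43.]
tray [ 661. -340.    3.]
spl [670. 171.  -5.]
spr [643.  37.  10.]
```

View pics/face0.png

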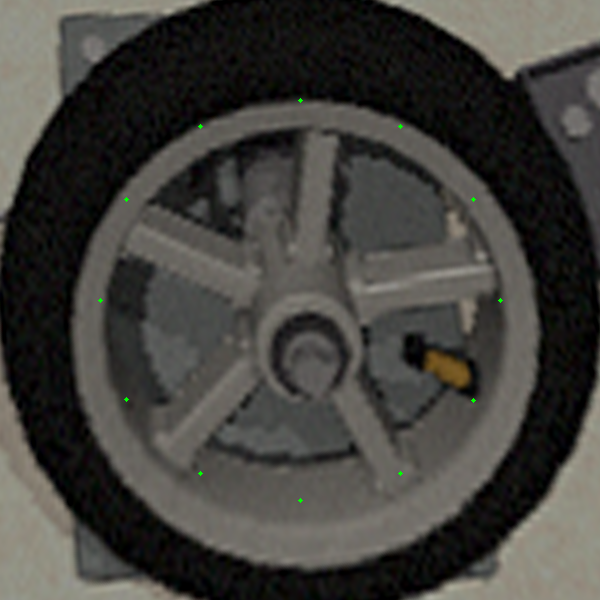

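The rectified face view puts the valve at (445,365), about 115° clockwise from the top, so the wheel angle is about 4.28. The spokes are at about 353, 65, 137, 209 and 281° anticlockwise. I plan to push two or three spokes through the upper openings, turning the wheel anticlockwise about 115° in total. First I'll turn the tool and shut the jaws.

```bash
python3 -m crank '[[0,0,0,0,0,-50,0],[0,0,0.15,0,0,0,0],[0,0,0.15,0,0,0,0],[0,0,0.15,0,0,0,0],[0,0,0.15,0,0,0,0],[0,0,0.15,0,0,0,0],[0,0,0.15,0,0,0,0],[0,0,0.15,0,0,0,0],[0,0,0.15,0,0,0,0],[0,0,0,0,0,0,0]]'
cat >> h.py <<'E'
def tgt(phi,r,h,jaw_tip=None):
    "what is left to go: rotvec in tool axes; shift in FINAL tool axes and in present tool axes; h = tip depth past middle plane"
    q=np.load('q.npy'); O,M=frame(q); s=robot.observe(); w,x,y,z=s['eef_rot']; Rt=R.from_quat([x,y,z,w])
    Rg=np.column_stack([M[:,2],-M[:,1],M[:,0]]); f=np.radians(phi)
    X=O+M@np.array([h-73,r*np.sin(f),r*np.cos(f)]); dX=X-s['eef_pos']
    L=(s['eef_pos']-O)@M
    print('t',s['t'],'tipL h/left/up',(L+[73,0,0]).round(1),'phi',np.degrees(np.arctan2(L[1],L[2])).round(1),'F',s['force'].round(1),'w',round(s['grip_width'],1),'j',s['joints'].round(2))
    print('rot(tool)',(Rt.inv()*R.from_matrix(Rg)).as_rotvec().round(3),'shift final axes',(Rg.T@dX).round(1),'shift present',(Rt.inv().apply(dX)).round(1))
E
python3 -c "
from h import *; tgt(29,62,-80); print(robot.tcp_to_tips)"
```

```text
t: 1.1
eef_pos: [253.5, 571.1, 353.5]
eef_rot: [0.0, 1.0, -0.025, -0.0]
force: [0.5, -0.3, -0.7]
grip_width: 0.2
t 1.1 tipL h/left/up [-332.7  663.9 -111.6] phi 99.5 F [ 0.5 -0.3 -0.7] w 0.2 j [ 1.06  0.45  1.28 -0.    1.41  1.11]
rot(tool) [-0.006  0.838  0.015] shift final axes [165.8 633.8 252.7] shift present [288.8 638.4  46.2]
72.6
```

```bash
python3 -m crank '[[0,0,0,40,20,0,0],[0,0,0,40,40,0,0],[0,0,0,40,40,0,0],[0,0,0,40,40,0,0],[0,0,0,30,40,0,0],[0,0,0,20,40,0,0],[0,0,0,0,40,0,0],[0,0,0,0,40,0,0],[0,0,0,0,40,0,0],[0,0,0,0,40,0,0],[0,0,0,0,40,0,0],[0,0,0,0,40,0,0]]'; python3 -m crank '[[0,0,0,0,40,0,0],[0,0,0,0,40,0,0],[0,0,0,0,40,0,0],[0,0.14,0,0,0,0,0],[0,0.14,0,0,0,0,0],[0,0.14,0,0,0,0,0],[0,0.14,0,0,0,0,0],[0,0.14,0,0,0,0,0],[0,0.14,0,0,0,0,0],[0,0,0,0,0,0,0]]'
python3 - <<'E'
from h import *
tgt(29,62,-80)
snap('wrist','w1')
E
```

```text
t: 2.3
eef_pos: [428.0, 115.0, 353.9]
eef_rot: [0.0, 1.0, -0.021, 0.0]
force: [0.1, -0.4, -0.3]
grip_width: 0.1
t: 3.3
eef_pos: [424.1, 3.8, 353.8]
eef_rot: [-0.003, 0.93, -0.013, 0.368]
force: [-0.1, -0.3, 0.6]
grip_width: -0.2
t 3.3 tipL h/left/up [-178.7  108.9   27.5] phi 75.8 F [-0.1 -0.3  0.6] w -0.2 j [-0.23 -0.04  2.18  0.54  0.3  -0.66]
rot(tool) [-0.042  0.085  0.019] shift final axes [26.8 78.9 98.7] shift present [33.4 83.5 92.8]
```

View pics/w1.png

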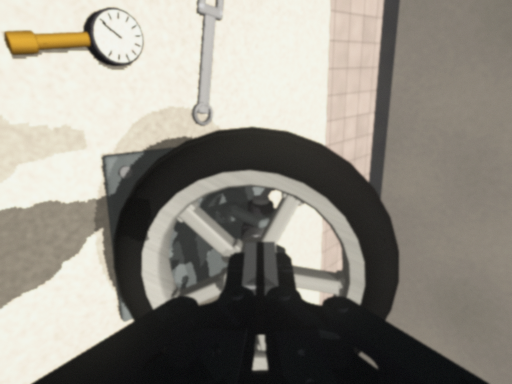

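```bash
python3 -m crank '[[-0.042,0.085,0.019,0,0,0,0],[0,0,0,0,10,20,0],[0,0,0,5,20,20,0],[0,0,0,10,20,20,0],[0,0,0,10,20,20,0],[0,0,0,2,9,19,0],[0,0,0,0,0,0,0]]'
python3 - <<'E'
from h import *
from scipy.optimize import least_squares
z=np.load('pics/w1.npz'); t=np.load('pics/top0.npz')
def pts(z,q,tol):
    C=cloud(z['d'],z['K'],z['T']); O,M=frame(q); L=(C-O)@M; f=np.hypot(np.hypot(L[...,1],L[...,2])-127.5,L[...,0])-22.5
    return C[(abs(f)<tol)&(z['d']>0)&(z['p'].max(2)<60)&(C[...,2]>40)]
for nm,S in dict(top=[t],wrist=[z],both=[t,z]).items():
    q=np.load('q.npy')
    for tol in(20,10,7,7,7):
        P=np.vstack([pts(s,q,tol) for s in S])
        def f(q):
            O,M=frame(q); L=(P-O)@M; return np.hypot(np.hypot(L[:,1],L[:,2])-127.5,L[:,0])-22.5
        s=least_squares(f,q,loss='soft_l1',f_scale=2); q=s.x
    print(nm,len(P),q.round(3),np.abs(s.fun).mean())
    if nm=='top': qt=q
    if nm=='wrist': qw=q
np.save('q.npy',q)
tgt(29,62,-80)
a_=cv2.cvtColor(face(t['p'],t['K'],t['T'],q,2,-11),cv2.COLOR_RGB2BGR)[80:560,80:560]
b_=cv2.cvtColor(face(z['p'],z['K'],z['T'],q,2,-11),cv2.COLOR_RGB2BGR)[80:560,80:560]
for im in(a_,b_):
    for k in range(5):
        for off,col in((281,(0,255,0)),):
            f=np.radians(off+72*k); 
            for r in(40,62,85): cv2.circle(im,(int(240-2*r*np.sin(f)),int(240-2*r*np.cos(f))),2,col,-1)
cv2.imwrite('pics/cmp1.png',cv2.resize(np.hstack([a_,b_]),(800,400)))
E
```

```text
t: 4.05
eef_pos: [495.5, -62.2, 319.4]
eef_rot: [0.011, 0.914, -0.03, 0.404]
force: [-0.3, 0.9, -0.9]
grip_width: -0.0
top 4205 [ 5.85199e+02 -1.15729e+02 -6.50000e-02] 1.336238450462783
wrist 16982 [ 5.85977e+02 -1.14102e+02 -6.90000e-02] 0.6230816299457229
both 21200 [ 5.85798e+02 -1.14365e+02 -7.00000e-02] 0.7908987729461825
t 4.05 tipL h/left/up [-100.    45.8   52. ] phi 41.3 F [-0.3  0.9 -0.9] w -0.0 j [-0.36  0.17  2.15  1.53  0.22 -1.73]
rot(tool) [-0.008  0.006  0.001] shift final axes [ 2.2 15.7 20. ] shift present [ 2.3 15.9 19.8]
```

View pics/cmp1.png

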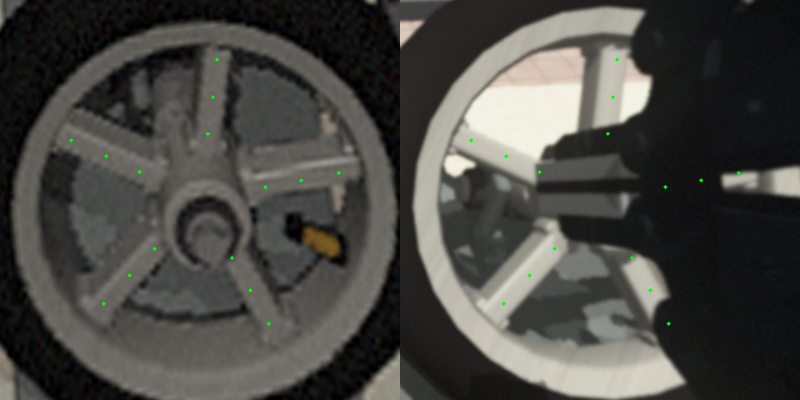

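The model fits: dots on the spokes match in both views, with spokes at 281+72k and the valve at 245°. The wrist is close to singular, so I'll pitch the tool about 0.2 rad further down, which also gives the hub more clearance.

```bash
cat >> h.py <<'E'
def plan(wps,tilt=0.22):
    "wps: list of (phi,r,h) for the shut fingertips; prints rotation left and successive shifts in final tool axes"
    q=np.load('q.npy'); O,M=frame(q); s=robot.observe(); w,x,y,z=s['eef_rot']; Rt=R.from_quat([x,y,z,w])
    Rg=np.column_stack([M[:,2],-M[:,1],M[:,0]])@R.from_euler('y',-tilt).as_matrix()
    tip=s['eef_pos']+72.6*Rt.as_matrix()[:,2]; L=(tip-O)@M
    print('t',round(s['t'],2),'tip h/left/up',L.round(1),'phi,r',np.degrees(np.arctan2(L[1],L[2])).round(1),np.hypot(L[1],L[2]).round(1),'F',s['force'].round(1),'w',round(s['grip_width'],1),'j',s['joints'].round(2))
    print('rot(tool)',(Rt.inv()*R.from_matrix(Rg)).as_rotvec().round(3))
    cur=s['eef_pos']
    for phi,r,h in wps:
        f=np.radians(phi); X=O+M@np.array([h,r*np.sin(f),r*np.cos(f)])-72.6*Rg[:,2]
        print((phi,r,h),(Rg.T@(X-cur)).round(1)); cur=X
E
python3 -m crank '[[0,-0.11,0,0,0,-10,0],[0,-0.11,0,0,0,-10,0],[0,0,0,0,0,0,0]]'; python3 -c "
from h import *; plan([(29,62,-80),(29,62,-40),(29,62,10)])"
```

```text
t: 4.35
eef_pos: [493.5, -51.6, 326.5]
eef_rot: [-0.005, 0.923, -0.021, 0.383]
force: [0.2, -0.2, 0.7]
grip_width: 0.1
t 4.35 tip h/left/up [-107.3   59.4   51.7] phi,r 48.9 78.7 F [ 0.2 -0.2  0.7] w 0.1 j [-0.35  0.14  2.12  1.1   0.27 -1.29]
rot(tool) [-0.042 -0.168  0.01 ]
(29, 62, -80) [20.5 26.2 25. ]
(29, 62, -40) [ 8.7 -0.  39. ]
(29, 62, 10) [10.9  0.  48.8]
```

```bash
python3 -m crank '[[-0.01,-0.04,0,0,0,0,0],[-0.01,-0.04,0,0,0,0,0],[-0.01,-0.04,0,0,0,0,0],[-0.01,-0.04,0.01,0,0,0,0],[0,-0.01,0,4,5,4,0],[0,0,0,4,5,5,0],[0,0,0,4,5,5,0],[0,0,0,4,5,5,0],[0,0,0,4,6,5,0],[0,0,0,0,0,0,0]]'; python3 -c "
from h import *; plan([(29,62,-80),(29,62,-40),(29,62,10)])"
```

```text
t: 5.35
eef_pos: [522.4, -80.4, 317.5]
eef_rot: [0.007, 0.951, -0.034, 0.309]
force: [-0.9, -0.2, -0.1]
grip_width: 0.3
t 5.35 tip h/left/up [-79.8  29.9  54.3] phi,r 28.8 62.0 F [-0.9 -0.2 -0.1] w 0.3 j [-0.35  0.2   1.96  0.44  0.41 -0.63]
rot(tool) [-0.006 -0.01  -0.003]
(29, 62, -80) [ 0.6 -0.6 -0.2]
(29, 62, -40) [ 8.7 -0.  39. ]
(29, 62, 10) [10.9  0.  48.8]
```

```bash
python3 -m crank '[[0,0,0,2,0,10,0],[0,0,0,2,0,10,0],[0,0,0,2,0,10,0],[0,0,0,2,0,9,0],[0,0,0,2,0,10,0],[0,0,0,2,0,10,0],[0,0,0,0,0,0,0]]'; python3 -m crank '[[0,0,0,2,0,10,0],[0,0,0,2,0,10,0],[0,0,0,3,0,9,0],[0,0,0,0,0,0,0]]'; python3 -c "
from h import *; plan([(29,62,10)]+[(f,60,10) for f in range(34,100,5)])"
```

```text
t: 6.05
eef_pos: [566.7, -82.2, 276.1]
eef_rot: [0.007, 0.951, -0.033, 0.308]
force: [0.4, -1.1, -0.2]
grip_width: 0.0
t: 6.45
eef_pos: [589.4, -83.7, 256.9]
eef_rot: [0.007, 0.951, -0.033, 0.308]
force: [0.1, 0.1, -0.0]
grip_width: 0.2
t 6.45 tip h/left/up [10.6 31.4 54.1] phi,r 30.1 62.5 F [ 0.1  0.1 -0. ] w 0.2 j [-0.3   0.38  1.9   0.53  0.29 -0.7 ]
rot(tool) [-0.006 -0.009 -0.002]
(29, 62, 10) [ 0.6  0.8 -0.6]
(34, 60, 10) [-4.4 -3.5  1. ]
(39, 60, 10) [-3.  -4.2  0.7]
(44, 60, 10) [-3.4 -3.9  0.8]
(49, 60, 10) [-3.7 -3.6  0.8]
(54, 60, 10) [-4.  -3.3  0.9]
(59, 60, 10) [-4.3 -2.9  1. ]
(64, 60, 10) [-4.5 -2.5  1. ]
(69, 60, 10) [-4.7 -2.1  1. ]
(74, 60, 10) [-4.8 -1.7  1.1]
(79, 60, 10) [-5.  -1.2  1.1]
(84, 60, 10) [-5.1 -0.8  1.1]
(89, 60, 10) [-5.1 -0.3  1.1]
(94, 60, 10) [-5.1  0.1  1.1]
(99, 60, 10) [-5.1  0.6  1.1]
```

Fingertips are in the opening with no contact. Now the first push along the arc.

```bash
python3 -m crank '[[0,0,0,-3.8,-2.7,0.4,0],[0,0,0,-3,-4.2,0.7,0],[0,0,0,-3.4,-3.9,0.8,0],[0,0,0,-3.7,-3.6,0.8,0],[0,0,0,-4,-3.3,0.9,0],[0,0,0,0,0,0,0]]'; python3 -c "
from h import *; plan([(54,60,10)])"
```

```text
t: 7.05
eef_pos: [576.9, -64.4, 244.0]
eef_rot: [0.007, 0.951, -0.033, 0.308]
force: [-0.1, -0.2, 0.3]
grip_width: 0.1
t 7.05 tip h/left/up [ 8.9 49.8 35.2] phi,r 54.7 60.9 F [-0.1 -0.2  0.3] w 0.1 j [-0.27  0.39  1.95  0.59  0.23 -0.74]
rot(tool) [-0.007 -0.009 -0.002]
(54, 60, 10) [0.9 0.7 1. ]
```

```bash
python3 -m crank '[[0,0,0,-4.3,-2.9,1,0],[0,0,0,-4.5,-2.5,1,0],[0,0,0,-4.7,-2.1,1,0],[0,0,0,-4.8,-1.7,1.1,0]]'; python3 -c "
from h import *; plan([(74,60,10)])
snap('top','t2'); z=np.load('pics/t2.npz'); im=face(z['p'],z['K'],z['T'],np.load('q.npy'),2,-11)[:,:,::-1]; cv2.imwrite('pics/f2.png',np.hstack([cv2.resize(im,(400,400)),cv2.resize(z['p'][120:320,210:410,::-1],(400,400))]))"
```

```text
t: 7.45
eef_pos: [566.0, -55.0, 230.6]
eef_rot: [0.008, 0.95, -0.033, 0.309]
force: [2.4, -3.1, 3.3]
grip_width: -0.2
t 7.45 tip h/left/up [ 9.3 58.2 17.7] phi,r 73.1 60.9 F [ 2.4 -3.1  3.3] w -0.2 j [-0.25  0.4   1.99  0.73  0.17 -0.87]
rot(tool) [-0.006 -0.011 -0.002]
(74, 60, 10) [-0.2  0.2  0.9]
```

View pics/f2.png

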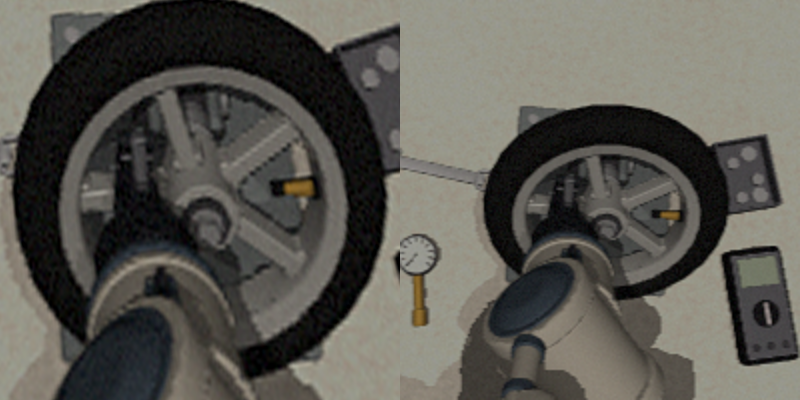

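The first push works: the spoke now stands near 18° (170,110 in the face view) and the valve points right, at about 270°. Joint 5 is getting low, so I'll come out, pitch the tool further down and go in behind the next spoke.

```bash
python3 -m crank '[[0,0,0,4,1.5,-1,0],[0,0,0,-2,0,-10,0],[0,0,0,-2,0,-10,0],[0,0,0,-2,0,-10,0],[0,0,0,-2,0,-10,0],[0,0,0,-2,0,-10,0],[0,0,0,-2,0,-10,0],[0,0,0,-2,0,-10,0],[0,0,0,0,0,0,0]]';  python3 -c "
from h import *; plan([(-18,61,-60),(-18,61,-20),(-18,61,12)],0.37)"
```

```text
t: 8.4
eef_pos: [515.3, -53.3, 283.1]
eef_rot: [0.008, 0.95, -0.033, 0.309]
force: [0.3, -0.0, -0.5]
grip_width: 0.0
t 8.4 tip h/left/up [-63.5  56.5  22.7] phi,r 68.1 60.9 F [ 0.3 -0.  -0.5] w 0.0 j [-0.29  0.24  2.04  0.5   0.28 -0.66]
rot(tool) [-0.006 -0.161 -0.002]
(-18, 61, -60) [ 45.8  74.9 -10.5]
(-18, 61, -20) [14.5  0.  37.3]
(-18, 61, 12) [11.6  0.  29.8]
```

```bash
python3 -m crank '[[0,-0.04,0,0,0,0,0],[0,-0.04,0,0,0,0,0],[-0.006,-0.04,0,0,0,0,0],[0,-0.04,0,0,0,0,0],[0,0,0,9,15,-2,0],[0,0,0,9,15,-2,0],[0,0,0,9,15,-2,0],[0,0,0,9,15,-2,0],[0,0,0,10,15,-2,0],[0,0,0,0,0,0,0]]';  python3 -c "
from h import *; plan([(-18,61,-60),(-18,61,-20),(-18,61,12)],0.37)
z=snap('top','t3')
z=np.load('pics/t3.npz'); im=face(z['p'],z['K'],z['T'],np.load('q.npy'),2,-11)[:,:,::-1]; cv2.imwrite('pics/f3.png',np.hstack([cv2.resize(im,(400,400))]))"
```

```text
t: 9.4
eef_pos: [548.3, -132.5, 312.4]
eef_rot: [0.008, 0.972, -0.035, 0.232]
force: [0.2, -0.2, -0.0]
grip_width: 0.1
t 9.4 tip h/left/up [-57.7 -20.7  59.2] phi,r -19.3 62.7 F [ 0.2 -0.2 -0. ] w 0.1 j [-0.41  0.27  1.79  0.25  0.65 -0.51]
rot(tool) [ 0.001 -0.002 -0.003]
(-18, 61, -60) [-1.8 -1.8 -1.7]
(-18, 61, -20) [14.5  0.  37.3]
(-18, 61, 12) [11.6  0.  29.8]
```

View pics/f3.png

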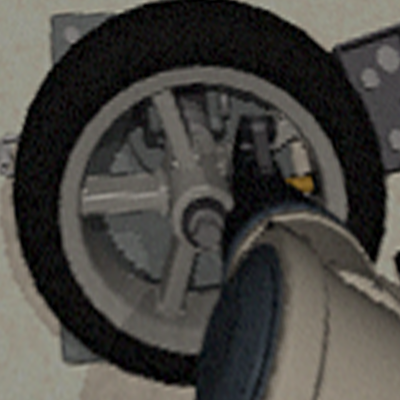

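The spokes now stand near 18, 91 and 163° (170,110; 110,195; 175,280), so the wheel has turned about 26°. The fingers are poised at -19°, mid-opening and clear of the valve. Going in.

```bash
python3 -m crank '[[0,0,0,3,-1,9,0],[0,0,0,3,-1,9,0],[0,0,0,3,0,9,0],[0,0,0,3,0,9,0],[0,0,0,4,0,9,0],[0,0,0,4,0,10,0],[0,0,0,4,0,10,0],[0,0,0,0,0,0,0]]';  python3 -c "
from h import *; plan([(f,60,12) for f in range(-18,100,6)],0.37)"
```

```text
t: 10.25
eef_pos: [598.6, -132.3, 263.2]
eef_rot: [0.007, 0.972, -0.035, 0.231]
force: [-0.1, 0.8, -0.0]
grip_width: 0.1
t 10.25 tip h/left/up [ 12.3 -17.   56. ] phi,r -16.9 58.5 F [-0.1  0.8 -0. ] w 0.1 j [-0.37  0.4   1.74  0.26  0.56 -0.49]
rot(tool) [-0.001  0.001 -0.002]
(-18, 60, 12) [ 0.8  1.5 -0.7]
(-12, 60, 12) [ 1.5 -6.1 -0.6]
(-6, 60, 12) [ 0.9 -6.2 -0.4]
(0, 60, 12) [ 0.3 -6.3 -0.1]
(6, 60, 12) [-0.3 -6.3  0.1]
(12, 60, 12) [-0.9 -6.2  0.4]
(18, 60, 12) [-1.5 -6.1  0.6]
(24, 60, 12) [-2.1 -5.9  0.8]
(30, 60, 12) [-2.7 -5.6  1. ]
(36, 60, 12) [-3.2 -5.3  1.2]
(42, 60, 12) [-3.7 -4.9  1.4]
(48, 60, 12) [-4.1 -4.4  1.6]
(54, 60, 12) [-4.6 -4.   1.8]
(60, 60, 12) [-4.9 -3.4  1.9]
(66, 60, 12) [-5.2 -2.9  2. ]
(72, 60, 12) [-5.5 -2.3  2.1]
(78, 60, 12) [-5.7 -1.6  2.2]
(84, 60, 12) [-5.8 -1.   2.2]
(90, 60, 12) [-5.8 -0.3  2.3]
(96, 60, 12) [-5.8  0.3  2.3]
```

```bash
python3 -m crank '[[0,0,0,2,-5,-1,0],[0,0,0,0.9,-6.2,-0.4,0],[0,0,0,0.3,-6.3,-0.1,0],[0,0,0,-0.3,-6.3,0.1,0],[0,0,0,-0.9,-6.2,0.4,0],[0,0,0,-1.5,-6.1,0.6,0],[0,0,0,-2.1,-5.9,0.8,0],[0,0,0,-2.7,-5.6,1,0]]';  python3 -c "
from h import *; plan([(f,60,12) for f in (30,36,42)],0.37)"
python3 -m crank '[[0,0,0,-3.2,-5.3,1.2,0],[0,0,0,-3.7,-4.9,1.4,0],[0,0,0,-4.1,-4.4,1.6,0],[0,0,0,-4.6,-4,1.8,0],[0,0,0,-4.9,-3.4,1.9,0]]';  python3 -c "
from h import *; plan([(f,60,12) for f in (60,66,72,78,84,90)],0.37)"
```

```text
t: 11.05
eef_pos: [598.1, -84.2, 261.5]
eef_rot: [0.008, 0.972, -0.035, 0.232]
force: [0.0, -4.9, 0.7]
grip_width: 0.1
t 11.05 tip h/left/up [10.7 30.9 52.3] phi,r 30.6 60.8 F [ 0.  -4.9  0.7] w 0.1 j [-0.28  0.39  1.77  0.19  0.53 -0.35]
rot(tool) [-0.    -0.    -0.002]
(30, 60, 12) [0.2 0.9 1.4]
(36, 60, 12) [-3.2 -5.3  1.2]
(42, 60, 12) [-3.7 -4.9  1.4]
t: 11.55
eef_pos: [584.8, -61.3, 244.9]
eef_rot: [0.008, 0.972, -0.035, 0.232]
force: [1.8, -3.9, 2.4]
grip_width: -0.0
t 11.55 tip h/left/up [10.7 52.9 30. ] phi,r 60.5 60.8 F [ 1.8 -3.9  2.4] w -0.0 j [-0.24  0.4   1.82  0.17  0.46 -0.31]
rot(tool) [-0.001 -0.    -0.002]
(60, 60, 12) [0.5 0.9 1.2]
(66, 60, 12) [-5.2 -2.9  2. ]
(72, 60, 12) [-5.5 -2.3  2.1]
(78, 60, 12) [-5.7 -1.6  2.2]
(84, 60, 12) [-5.8 -1.   2.2]
(90, 60, 12) [-5.8 -0.3  2.3]
```

```bash
python3 -m crank '[[0,0,0,-5.2,-2.6,2.2,0],[0,0,0,-5.5,-2.1,2.3,0],[0,0,0,-5.7,-1.5,2.3,0]]';  python3 -c "
from h import *; plan([(f,60,12) for f in (78,81,84,87,90,93,96)],0.37)
snap('top','t4')
z=np.load('pics/t4.npz'); im=face(z['p'],z['K'],z['T'],np.load('q.npy'),2,0)[:,:,::-1]; cv2.imwrite('pics/f4.png',im[80:560,80:560])"
```

```text
t: 11.85
eef_pos: [573.6, -54.4, 231.4]
eef_rot: [0.008, 0.972, -0.035, 0.232]
force: [2.5, -3.7, 4.3]
grip_width: 0.1
t 11.85 tip h/left/up [11.2 59.  12.1] phi,r 78.4 60.3 F [ 2.5 -3.7  4.3] w 0.1 j [-0.23  0.41  1.87  0.18  0.41 -0.31]
rot(tool) [-0.001 -0.    -0.002]
(78, 60, 12) [0.6 0.3 0.7]
(81, 60, 12) [-2.9 -0.6  1.1]
(84, 60, 12) [-2.9 -0.4  1.1]
(87, 60, 12) [-2.9 -0.2  1.1]
(90, 60, 12) [-2.9 -0.1  1.1]
(93, 60, 12) [-2.9  0.1  1.1]
(96, 60, 12) [-2.9  0.2  1.1]
```

View pics/f4.png

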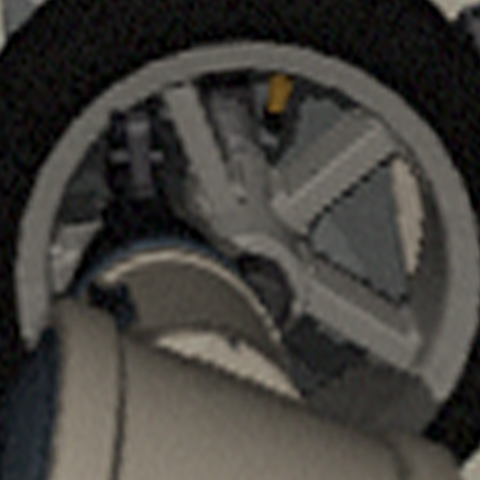

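The valve is visible near the top right: root (282,85), tip (270,140), centre (240,240). That is about 15° short of the top. I'll push most of that, then come out and measure.

```bash
python3 -m crank '[[0,0,0,-2.6,-0.4,1.2,0],[0,0,0,-2.9,-0.4,1.1,0],[0,0,0,-2.9,-0.2,1.1,0],[0,0,0,-2.9,-0.1,1.1,0],[0,0,0,0,0,0,0]]';  python3 - <<'E'
from h import *; plan([(90,60,12)],0.37)
snap('top','t5')
z=np.load('pics/t5.npz'); q=np.load('q.npy'); im=face(z['p'],z['K'],z['T'],q,4,0)
# brass pixels
hsv=cv2.cvtColor(im,cv2.COLOR_RGB2HSV); m=((hsv[...,0]>10)&(hsv[...,0]<28)&(hsv[...,1]>130)&(hsv[...,2]>70))
v,u=np.nonzero(m); x=(u-640)/4; y=(640-v)/4; k=np.hypot(x,y)<97; x,y=x[k],y[k]
c=np.array([x.mean(),y.mean()]); print(len(x),'brass centroid right,up',c.round(1),'cw deg',np.degrees(np.arctan2(*c)).round(2))
if len(x)>20:
    w,V=np.linalg.eigh(np.cov(x,y)); d=V[:,1]*np.sign(V[1,1]); print('stem dir cw deg',np.degrees(np.arctan2(*d)).round(2))
E
```

```text
t: 12.4
eef_pos: [565.3, -52.8, 222.0]
eef_rot: [0.007, 0.972, -0.035, 0.231]
force: [2.3, -0.4, 0.1]
grip_width: -0.1
t 12.4 tip h/left/up [11.1 60.  -0.5] phi,r 90.5 60.0 F [ 2.3 -0.4  0.1] w -0.1 j [-0.23  0.42  1.89  0.2   0.38 -0.33]
rot(tool) [-0.001  0.002 -0.002]
(90, 60, 12) [ 0.7 -0.   0.6]
2149 brass centroid right,up [ 1.1 75.1] cw deg 0.82
stem dir cw deg -0.19
```

The valve reads within about 1° of the top. Backing off the spoke and coming out to check properly.

```bash
python3 -m crank '[[0,0,0,3,0,-1,0],[0,0,0,3,1,-1,0],[0,0,0,-3.6,0,-9.3,0],[0,0,0,-3.6,0,-9.3,0],[0,0,0,-3.6,0,-9.3,0],[0,0,0,-3.6,0,-9.3,0],[0,0,0,-3.6,0,-9.3,0],[0,0,0,-3.6,0,-9.3,0],[0,0,0,-3.6,0,-9.3,0],[0,0,0,-3.6,0,-9.3,0]]'; python3 -m crank '[[0,0,0,0,-10,-20,0],[0,0,0,0,-20,-20,0],[0,0,0,0,-30,-20,0],[0,0,0,0,-40,-10,0],[0,0,0,0,-40,0,0],[0,0,0,0,-40,0,0],[0,0,0,0,-30,0,0],[0,0,0,0,0,0,0]]'; python3 - <<'E'
from h import *
from scipy.optimize import least_squares
snap('top','t6')
z=np.load('pics/t6.npz'); o=np.load('pics/top0.npz'); w=np.load('pics/w1.npz')
def fit(z):
    C=cloud(z['d'],z['K'],z['T']); q=np.load('q.npy')
    for tol in(12,7,7,7):
        O,M=frame(q); L=(C-O)@M; f=np.hypot(np.hypot(L[...,1],L[...,2])-127.5,L[...,0])-22.5
        P=C[(abs(f)<tol)&(z['d']>0)&(z['p'].max(2)<60)&(C[...,2]>40)]
        def g(q):
            O,M=frame(q); L=(P-O)@M; return np.hypot(np.hypot(L[:,1],L[:,2])-127.5,L[:,0])-22.5
        q=least_squares(g,q,loss='soft_l1',f_scale=2).x
    return q
q=fit(z); print('stand before',fit(o).round(3),'after',q.round(3))
for nm,qq in(('top fit',q),('both',np.load('q.npy'))):
    im=face(z['p'],z['K'],z['T'],qq,4,-4)
    hsv=cv2.cvtColor(im,cv2.COLOR_RGB2HSV); m=((hsv[...,0]>10)&(hsv[...,0]<28)&(hsv[...,1]>130)&(hsv[...,2]>70))
    v,u=np.nonzero(m); x=(u-640)/4; y=(640-v)/4; k=np.hypot(x,y)<97; c=np.array([x[k].mean(),y[k].mean()])
    print(nm,k.sum(),c.round(1),'cw deg',np.degrees(np.arctan2(*c)).round(2))
im=face(z['p'],z['K'],z['T'],q,2,-11)[:,:,::-1].copy()
for k in range(5):
    f=np.radians(36+72*k)
    for r in(45,62,85): cv2.circle(im,(int(320-2*r*np.sin(f)),int(320-2*r*np.cos(f))),2,(0,255,0),-1)
cv2.imwrite('pics/f6.png',np.hstack([cv2.resize(im[80:560,80:560],(400,400)),cv2.resize(z['p'][120:320,190:390,::-1],(400,400))]))
plan([],0.37)
E
```

```text
t: 13.45
eef_pos: [510.4, -50.0, 281.0]
eef_rot: [0.008, 0.972, -0.035, 0.231]
force: [-0.6, 0.9, -0.1]
grip_width: 0.0
t: 14.25
eef_pos: [494.4, 164.5, 343.6]
eef_rot: [0.007, 0.972, -0.033, 0.232]
force: [-0.2, -0.2, 0.6]
grip_width: 0.1
stand before [ 5.85199e+02 -1.15729e+02 -6.50000e-02] after [ 5.85294e+02 -1.15667e+02 -6.50000e-02]
top fit 2240 [-0.9 78.6] cw deg -0.62
both 2242 [ 0.3 78.1] cw deg 0.24
t 14.3 tip h/left/up [-134.   270.5   32.2] phi,r 83.2 272.4 F [ 0.3 -0.3  1. ] w 0.1 j [ 0.28  0.18  1.82 -0.24  0.72  0.49]
rot(tool) [-0.002  0.     0.001]
```

View pics/f6.png

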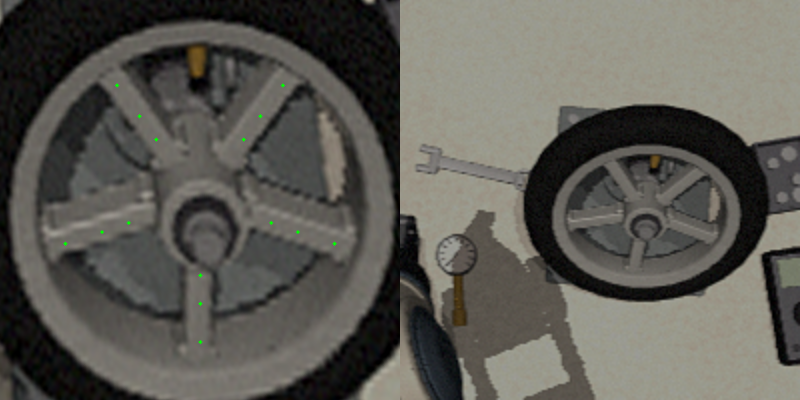

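The valve (198,62) is straight above the centre (200,200), the bottom spoke points straight down, and the stand has not moved. The hand is well clear, so I'm handing in.

```bash
python3 -c "
from cell import robot; print(robot.finish_job(), robot.observe()['t'])"
```

```text
the job is handed in; nothing more can be done
the job is handed in; nothing more can be done
```

The tyre valve is at the top, and I have handed the job in. I turned the wheel about 115° anticlockwise, pushing with the shut fingertips on two spokes. The first push moved it about 26°. I then came out, went in behind the next spoke and pushed the remaining 89° or so. No grip was used, and the fingers never went into the opening with the valve.

- **Valve position:** with the hand clear, the last top-camera check put the valve within about 0.6° of twelve o'clock. My two wheel-centre fits differ slightly, giving -0.62° and +0.24°; both are within the 2 mm camera calibration. The spokes in the picture agree.
- **Work-holder:** it stayed put, with the fitted position changed by about 0.1 mm.
- **Bench items:** the gauge, spanner, tray and multimeter were not approached. They look undisturbed in the last picture, where the multimeter and tray are only partly in view.
- **Forces and time:** the force readings I took stayed at about 6 N or less. The clock stood at 14.3 s at the last check before hand-in.

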